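# Push the lens mount home in the corner of the alignment fence

## Task

Push the lens mount across the table by the sides of its base until the long side of the base lies flush against the front of the fence and its short end is up against the rectangular end stop (not the round post), with both faces touching. Only push it along the table: do not grip, lift or tip it, and do not touch the lens or its ring. Leave everything else where it is, and finish clear of everything.

Things in the scene. Friction and masses are not known exactly. Their poses are not given: they have to be found in the camera images.
- lens_mount: The lens mount, loose (0.3 to 0.7 kg): flat black rectangular base, 100 mm (x) by 120 mm (y) by 15 mm high, with a lens in an upright metal ring on its middle, 64 mm high over all; the lens looks along y. Origin: centre of the underside. Starts within 0.35 rad of parallel to the fence, 40 to 100 mm short of it. Slides flat when pushed low on the base's side (about 2 to 8 N).
- lens_cell: The lens with its ring, part of the lens mount (do not touch): ring 44 mm outside diameter, 14 mm thick along y, centred over the base, reaching from 15 to 64 mm above the table; seen from above 44 mm in x and 14 mm in y. Same origin and axes as the lens mount (on the underside of its base).
- fence: The fence, a straight black bar fixed to the table, z up: 430 mm long (its y), 22 mm thick, 25 mm high. Origin: on the table at the middle of its front face, the face towards the robot; the bar's body fills x 0 to 22 mm, and -x points out of the front face.
- stop_block: The end stop, a rectangular black block fixed to the table, z up, in front of the fence near either one of its ends, 170 to 185 mm from the middle: 50 mm out from the fence (x), 30 mm along it (y), 25 mm high. Same axes as the fence. Origin: centre of its underside. Push against the side face that looks to the fence's middle, 15 mm from its centre.
- round_post: A black round post, 25 mm diameter, 40 mm high, fixed to the table, z up, in front of the fence near the end that has no end stop, 170 to 185 mm from the middle. Not a stop for this job. Origin: centre of its underside.
- iris: Bystander, loose: small iris on a round foot, 52 mm diameter, 63 mm high. Origin: centre of its underside.
- lens_case: Bystander, loose: round white lens case, 56 mm diameter, 30 mm high. Origin: centre of its underside.
- post_holder: Bystander, loose, behind the fence: black post holder, foot 42 mm diameter, 50 mm high, with a side thumbscrew reaching 31 mm from its axis. Origin: centre of its underside.
- screw_tray: Bystander, loose, behind the fence: grey open tray of screws, 70 x 100 x 22 mm high. Origin: centre of its underside.
- driver: Bystander, loose: screwdriver lying on the table at the left, 170 mm long, along its x. Origin near its middle, on the underside.
- meter: Bystander, loose: handheld meter lying flat at the right, 130 x 75 x 28 mm. Origin: centre of its underside.
Things that resemble listed ones, but are neither listed nor needed, are in the scene too. Leave any purple or yellow look-alike of the lens_mount alone.

How it is judged:
At the end, for the whole second after the job is handed in: The lens mount stands flat and still on the table, the long side of its base within 3 mm of the fence's front face and parallel to it within 0.03 rad, its end within 3 mm of the inner face of the rectangular end stop (x of lens_mount in the frame of fence between -0.053 and -0.045 m and angle between the y axis of lens_mount and the y axis of fence, either way round below 0.03 rad and ((y of lens_mount in the frame of stop_block between 0.07 and 0.078 m and y of stop_block in the frame of fence below 0 m) or (y of lens_mount in the frame of stop_block between -0.078 and -0.07 m and y of stop_block in the frame of fence above 0 m)) and height (world z) of lens_mount below 0.004 m and angle between lens_mount's own z axis and vertical below 0.04 rad and linear speed of lens_mount below 0.01 m/s); the robot touches nothing.
It fails at once if the lens mount is lifted off the table (height (world z) of lens_mount above 0.008 m).
It fails at once if the lens mount is tipped by more than about 8 degrees (angle between lens_mount's own z axis and vertical above 0.15 rad).
It fails at once if the robot touches the lens or its ring (contact force between any of the fingers, the arm and lens_cell above 0.5 N).
It fails at once if another loose thing is moved by more than 15 mm (distance of any of iris, lens_case, post_holder, screw_tray, driver, meter from where it was at the start of the episode above 0.015 m).
It also fails if it takes over 64 s, if anything falls off the work surface, if the arm or the gripper's body presses on something with over 40 N, if the wrist force passes 120 N, or if a joint passes its speed limit or range.

## Robot

A 6-joint arm with a two-finger parallel gripper is mounted at the origin on the work surface. World frame = base frame: x ahead of the robot, y to its left, z up, the work surface at z = 0. Lengths are in m, angles in rad, forces in N, time in s.
With the tool pointing down it reaches from about 0.35 to 0.85 m from the base axis. Payload 8.1 kg.
Tool frame: the origin (TCP) lies at the very end of the fingers, on their centre line; the grasp point (between the pads) lies 19 mm behind it; x points along the fingers, z is the direction in which the jaws open and shut, and the axes are right-handed (so a half turn about x gives the same grasp; the last joint's range is limited). The gripper opens to 93 mm and grips with 3 to 60 N. Pads are 15 mm wide; open, the fingers measure 128 mm over their backs; the gripper's body (75 mm by 188 mm) begins 65 mm behind the grasp point.
Start: joints at [1.048, 0.13, 1.488, -0, 1.523, -0.085], TCP at [0.254, 0.543, 0.219] pointing down, gripper open.
Joint ranges: [-2.96, 2.96], [-0.89, 2.26], [0.02, 2.5], [-1.34, 4.48], [0, 2.73], [-2.66, 2.66]. Speed limits (rad/s): [2.39, 2.39, 2.79, 3.14, 3.14, 3.14].

## Interface

Orientations are given as a 3x3 rotation matrix whose columns are the frame's x, y, z axes.
In Python, from plant import ctrl gives the robot as it stands.
- The arm moves only by the shell command python3 -m creep 'ROWS' [FORCE]. ROWS is JSON, a list of rows, each an object with "rot": the turn, a rotation vector about the tool's x, y, z in rad, a list of three; "slide": the shift along the tool's x, y, z in cm, a list of three; "jaw": the opening, from 0 (shut) to 1 (fully open). A call has 1 to 10 rows; each row shifts and turns the pose as measured when the row begins, along the tool's axes as they then stand; what a row does not reach is not made up. A row lasts 1/10 s, in which the tool goes at most 50 mm and 8.59 degrees, less where a joint would pass 70% of its speed; a pose out of reach is approached as far as the arm can. A call with a gripper value outside its range is refused whole. The fingers move at their own pace and stop on an object; FORCE is the grip in N (left out, the last holds). Time passes only in rows, so rows that do not move let the fingers close. It gives the time, the measured TCP pose, the force and the opening at its end, in the units of the state.
- ctrl.get_state(): the state, without advancing time (a new reading comes with each control period).
- ctrl.read_camera(name): name is "scene" or "top" or "wrist"; returns a dict with "color" (420x560x3 uint8, red, green, blue), "range_z" (420x560 float32, m along the optical axis (not along the pixel's ray), 0 where there is no reading), "fov_y" (degrees; the focal length in pixels is half the picture's height over the tangent of half this angle, whatever the lens; pixels are square), "cx", "cy" (the principal point, pixels), "distortion" ([k1, k2, p1, p2, k3] as OpenCV has them; the pictures are not rectified), "R" (3x3) and "t" (3): a world point X has camera coordinates R X + t. Camera axes: x right, y down, z forward; pixel columns grow to the right and rows downward; lengths in m; the calibration is good to about 2 mm. A picture is of the moment at which its call begins.
- ctrl.finish_job(): hands the job in, once; it reports no verdict.
The state is a dict: "time_s": time; "qpos": joint angles; "dq": joint speeds; "tau": joint torques, N m; "tcp_pos": TCP position; "ee_rot": TCP orientation; "ft_force": force on the tool from outside, world axes, zero at the start; "wrist_torque": the same for the moment, N m; "opening": finger opening in m.
Only numpy, scipy, OpenCV 4.12 (cv2) and the standard library are available. Lean on these libraries where they do the work, as an engineer would, in place of code of your own. Each camera call takes 0.05 s, during which the arm holds its last target.

## Working session

There is one attempt and no reset: what is moved stays moved. The work goes in short steps, Python scripts to look and compute and a shell command to move; the robot and the scene stay as the last step left them, time stands still between calls to the robot, and variables do not carry over. Pictures are saved under pics/ and viewed, and the job is handed in when it is done.

```bash
ls; mkdir -p pics
cat > look.py <<'E'
import sys,cv2,numpy as np,pickle
from plant import ctrl
def snap(name,tag):
    d=ctrl.read_camera(name); cv2.imwrite(f'pics/{tag}.png',cv2.cvtColor(d['color'],cv2.COLOR_RGB2BGR)); pickle.dump(d,open(f'pics/{tag}.pkl','wb')); return d
def world(d):
    h,w=d['range_z'].shape; f=h/2/np.tan(np.radians(d['fov_y'])/2)
    K=np.array([[f,0,d['cx']],[0,f,d['cy']],[0,0,1]])
    u,v=np.meshgrid(np.arange(w,dtype=float),np.arange(h,dtype=float))
    p=cv2.undistortPoints(np.stack([u,v],-1).reshape(-1,1,2),K,np.array(d['distortion'])).reshape(h,w,2)
    z=d['range_z'].astype(float); P=np.stack([p[...,0]*z,p[...,1]*z,z],-1)
    X=(P-np.array(d['t']))@np.array(d['R']); X[z==0]=np.nan; return X
E
python3 - <<'E'
from look import *
for n in ['top','scene']:
    d=snap(n,n+'0'); print(n,d['R'],d['t'],d['fov_y'],d['distortion'])
print(ctrl.get_state())
E
```

```text
pics
top [[ 0.02477473 -0.99963398  0.01086807]
 [-0.99615725 -0.02559918 -0.0837581 ]
 [ 0.08400565 -0.00875122 -0.99642685]] [-0.01289599  0.58329312  1.30614474] 43.01569141843858 [-0.03966075  0.          0.          0.          0.        ]
scene [[ 0.08791904  0.99612534 -0.00213125]
 [ 0.76715655 -0.06907447 -0.63772999]
 [-0.63540622  0.0544336  -0.77025704]] [-0.04847894 -0.4204236   1.61973524] 48.825320994954 [-0.07785602  0.          0.          0.          0.        ]
{'time_s': 0.1, 'qpos': array([ 1.04757973e+00,  1.31098572e-01,  1.48915694e+00, -4.66658674e-06,
        1.52300832e+00, -8.54093624e-02]), 'dq': array([-6.68206619e-04, -2.56587475e-04, -7.41791363e-04,  3.56816716e-05,
       -1.20168998e-03,  1.07962757e-03]), 'tau': array([ 6.38261135e-04, -5.61340177e+01, -4.93097270e+01,  7.69765559e-02,
        2.90962838e-02, -5.55309066e-05]), 'tcp_pos': array([0.25410204, 0.54297067, 0.21769201]), 'ee_rot': array([[-8.30999233e-04, -9.05683513e-01,  4.23953634e-01],
       [-1.44993280e-03,  4.23954426e-01,  9.05682363e-01],
       [-9.99998604e-01,  1.37917069e-04, -1.66548603e-03]]), 'ft_force': array([-0.52225189, -0.54436895,  0.16639921]), 'wrist_torque': array([-0.0353361 , -0.0382693 ,  0.01711349]), 'opening': 0.09315628463608304}
```

View pics/top0.png

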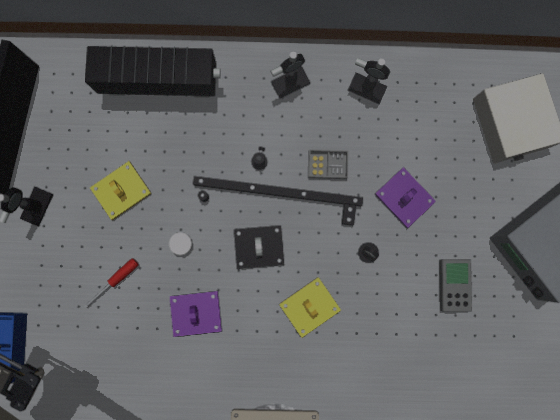

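View pics/scene0.png

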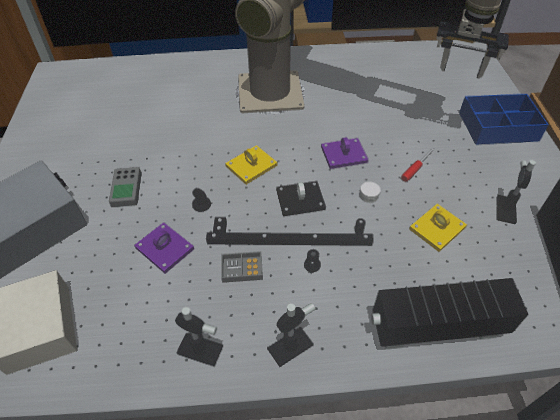

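The top view shows the fence from (195,182) to (362,201), the end stop at (349,213), the round post at (204,197), the mount at (259,247), the iris at (369,252) and the lens case at (180,244). Next I measure these.

```bash
cat > meas.py <<'E'
from look import *
def rect(X,col,box,zl,zh,dark=90):
    u0,v0,u1,v1=box; m=np.zeros(X.shape[:2],bool); m[v0:v1,u0:u1]=1
    m&=(X[...,2]>zl)&(X[...,2]<zh)&(col.max(-1)<dark)
    P=X[m][:,:2]; r=cv2.minAreaRect((P*1000).astype(np.float32)); return r,cv2.boxPoints(r),len(P),P
E
python3 - <<'E'
from meas import *
d=pickle.load(open('pics/top0.pkl','rb')); X=world(d); c=d['color']
for n,b in dict(table1=(200,250,225,280)).items():
    print(n,np.nanmean(X[b[1]:b[3],b[0]:b[2],2]),np.nanstd(X[b[1]:b[3],b[0]:b[2],2]))
for n,b,zl,zh,dk in [('mount',(228,218,292,276),.008,.022,90),('fence',(188,170,370,210),.018,.032,90),('stop',(340,208,360,230),.018,.032,90),('post',(194,188,214,206),.033,.048,90),('iris',(352,236,386,268),.005,.08,120),('case',(164,228,196,260),.015,.04,256),('lens',(240,225,275,265),.03,.08,256)]:
    r,bp,k,P=rect(X,c,b,zl,zh,dk); print(n,np.round(r[0],1),np.round(r[1],1),round(r[2],2),k,np.round(bp).tolist())
E
python3 -c "
import cv2;i=cv2.imread('pics/top0.png')[160:290,160:400];cv2.imwrite('pics/c0.png',cv2.resize(i,None,fx=3.3,fy=3.3,interpolation=2))"
```

```text
table1 -0.00020793920368478654 0.0027628955763259236
mount [509.2  51.5] [ 99.6 119.5] 6.17 1699 [[453.0, 106.0], [466.0, -13.0], [565.0, -3.0], [552.0, 116.0]]
fence [652.3   7. ] [ 99.9 424.9] 1.66 1535 [[596.0, 218.0], [608.0, -207.0], [708.0, -204.0], [696.0, 221.0]]
stop [ 591.5 -171.8] [30.1 41.8] 83.3 173 [[569.0, -184.0], [611.0, -189.0], [614.0, -159.0], [572.0, -154.0]]
post [632.6 193.7] [20.9 23.5] 89.83 63 [[621.0, 183.0], [644.0, 183.0], [644.0, 204.0], [621.0, 204.0]]
iris [ 503.  -233.8] [54.1 87.2] 19.66 300 [[463.0, -202.0], [492.0, -284.0], [543.0, -266.0], [514.0, -184.0]]
case [511.7 245.5] [54.9 52.4] 18.7 389 [[477.0, 261.0], [494.0, 212.0], [546.0, 229.0], [529.0, 279.0]]
lens [509.3  51.6] [44.  13.7] 6.03 106 [[487.0, 56.0], [488.0, 42.0], [532.0, 47.0], [530.0, 61.0]]
```

View pics/c0.png

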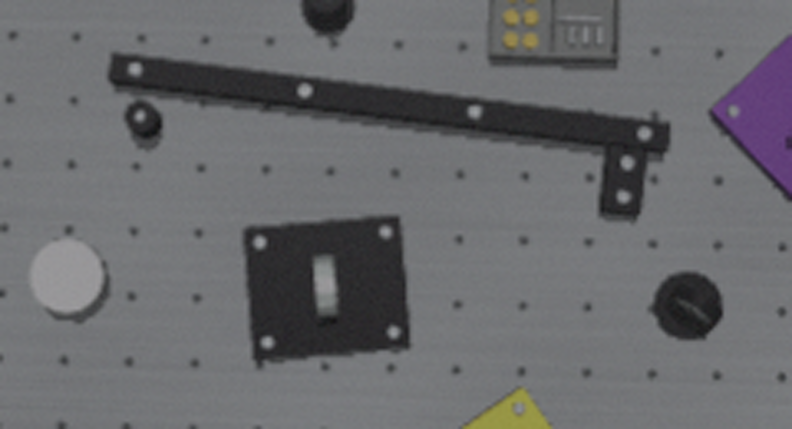

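```bash
cat >> meas.py <<'E'
def fence(X,c,zl=.017,zh=.033):
    # pixel box split: keep dark pts, within 20mm of robust line
    _,_,_,P=rect(X,c,(188,170,370,210),zl,zh,90)
    for it in range(6):
        vx,vy,x,y=cv2.fitLine((P*1000).astype(np.float32),cv2.DIST_HUBER,0,1,.01).ravel()
        n=np.array([-vy,vx]); e=(P*1000-[x,y])@n; k=np.abs(e)<[40,25,18,15,14,14][it]; P=P[k]
    return cv2.minAreaRect((P*1000).astype(np.float32)),P
E
python3 - <<'E'
from meas import *
d=pickle.load(open('pics/top0.pkl','rb')); X=world(d); c=d['color']
r,P=fence(X,c); print(r,cv2.boxPoints(r),len(P))
# iris in tight box
for b in [(355,238,383,266)]:
    m=np.zeros(X.shape[:2],bool); m[b[1]:b[3],b[0]:b[2]]=1; m&=(X[...,2]>.01)&(c.max(-1)<80)
    Q=X[m]; print('iris',np.median(Q,0),Q.min(0),Q.max(0))
E
```

```text
((649.8058471679688, 6.9060211181640625), (428.671630859375, 25.67972183227539), 84.05989074707031) [[ 614.8536  -204.95016]
 [ 640.39545 -207.60773]
 [ 684.7581   218.7622 ]
 [ 659.21625  221.41977]] 1461
iris [ 0.50074212 -0.22267462  0.04997445] [ 0.47882262 -0.25005847  0.01003995] [ 0.52430465 -0.20212065  0.06625324]
```

```bash
cat > go.py <<'E'
import sys,numpy as np
from plant import ctrl
from scipy.spatial.transform import Rotation as Rn
F0=np.array([.6389,.0081]);XF=np.array([.9946,-.1035]);YF=np.array([.1035,.9946])
# usage: go.py xf yf z [jaw: X or Y axis]
s=ctrl.get_state();R=s['ee_rot'];p=s['tcp_pos']
q=p[:2]-F0;print('t',s['time_s'],'tcp fence mm',np.round([q@XF*1e3,q@YF*1e3,p[2]*1e3],1),'F fence',np.round([s['ft_force'][:2]@XF,s['ft_force'][:2]@YF,s['ft_force'][2]],1),'open',round(s['opening'],4))
if len(sys.argv)>3:
    xf,yf,z=[float(a)/1e3 for a in sys.argv[1:4]]
    t=np.r_[F0+xf*XF+yf*YF,z]; print('slide cm',np.round(R.T@(t-p)*100,2))
    zz=np.r_[XF if sys.argv[4]=='X' else YF,0]; xx=np.array([0,0,-1.]); G=np.c_[xx,np.cross(zz,xx),zz]
    print('rot',np.round(Rn.from_matrix(R.T@G).as_rotvec(),4))
E
python3 go.py -130 124 200 X
python3 -m creep '[{"rot":[0.1375,0,0],"slide":[0,0,0],"jaw":0.5},{"rot":[0.1375,0,0],"slide":[0,0,0],"jaw":0.5},{"rot":[0.1375,0,0],"slide":[0,0,0],"jaw":0.5},{"rot":[0.1375,0,0],"slide":[0,0,0],"jaw":0.5},{"rot":[0.1375,0,0],"slide":[0,0,0],"jaw":0.5},{"rot":[0.1375,0,0],"slide":[0,0,0],"jaw":0.5},{"rot":[0.1375,0,0],"slide":[0,0,0],"jaw":0.5},{"rot":[0.1375,0,0],"slide":[0,0,0],"jaw":0.5},{"rot":[0.1375,0,0],"slide":[0,0,0],"jaw":0.5}]'
python3 go.py -130 124 200 X
```

```text
t 0.1 tcp fence mm [-438.1  492.2  217.7] F fence [-0.5 -0.6  0.2] open 0.0932
slide cm [  1.8  -41.18 -24.67]
rot [ 1.2367e+00 -1.5000e-03  9.0000e-04]
time_s: 1.0
tcp_pos: [0.2525, 0.5402, 0.2119]
ee_rot: [[-0.006, 0.151, 0.989], [-0.01, 0.988, -0.151], [-1.0, -0.011, -0.004]]
ft_force: [-0.4, 1.0, 0.7]
opening: 0.0464
t 1.0 tcp fence mm [-439.4  489.2  211.9] F fence [-0.5  0.9  0.7] open 0.0464
slide cm [  1.43 -34.99  32.66]
rot [-0.0478 -0.0046  0.011 ]
```

```bash
python3 -m creep '[{"rot":[-0.047,0,0],"slide":[0,-3.4,3.2],"jaw":0.5},{"rot":[0,0,0],"slide":[0,-3.4,3.2],"jaw":0.5},{"rot":[0,0,0],"slide":[0,-3.4,3.2],"jaw":0.5},{"rot":[0,0,0],"slide":[0,-3.4,3.2],"jaw":0.5},{"rot":[0,0,0],"slide":[0,-3.4,3.2],"jaw":0.5},{"rot":[0,0,0],"slide":[0,-3.4,3.2],"jaw":0.5},{"rot":[0,0,0],"slide":[0,-3.4,3.2],"jaw":0.5},{"rot":[0,0,0],"slide":[0,-3.4,3.2],"jaw":0.5}]'
python3 go.py -130 124 150 X
```

```text
time_s: 1.8
tcp_pos: [0.4762, 0.2327, 0.2088]
ee_rot: [[-0.012, 0.103, 0.995], [-0.013, 0.995, -0.104], [-1.0, -0.015, -0.01]]
ft_force: [0.2, 0.9, -0.1]
opening: 0.0465
t 1.8 tcp fence mm [-185.1  206.6  208.8] F fence [ 0.2  0.9 -0.1] open 0.0465
slide cm [ 5.95 -8.17  5.57]
rot [-0.     -0.0101  0.0145]
```

```bash
python3 -m creep '[{"rot":[0,-0.01,0.014],"slide":[0,-2.7,1.9],"jaw":0.5},{"rot":[0,0,0],"slide":[1,-2.7,1.9],"jaw":0.5},{"rot":[0,0,0],"slide":[1,-2.7,1.9],"jaw":0.5},{"rot":[0,0,0],"slide":[3,0,0],"jaw":0.5},{"rot":[0,0,0],"slide":[0,0,0],"jaw":0.5}]'
python3 go.py -130 124 6 X
```

```text
time_s: 2.3
tcp_pos: [0.5284, 0.1356, 0.1565]
ee_rot: [[-0.0, 0.112, 0.994], [-0.002, 0.994, -0.112], [-1.0, -0.002, -0.0]]
ft_force: [-0.7, -0.1, -1.4]
opening: 0.0466
t 2.3 tcp fence mm [-123.1  115.4  156.5] F fence [-0.7 -0.2 -1.4] open 0.0466
slide cm [15.05  0.89 -0.69]
rot [-0.0083 -0.0002  0.0018]
```

```bash
python3 -m creep '[{"rot":[-0.008,0,0],"slide":[2,1,-0.7],"jaw":0.5},{"rot":[0,0,0],"slide":[3,0,0],"jaw":0.5},{"rot":[0,0,0],"slide":[3,0,0],"jaw":0.5},{"rot":[0,0,0],"slide":[3,0,0],"jaw":0.5},{"rot":[0,0,0],"slide":[0.5,0,0],"jaw":0.5},{"rot":[0,0,0],"slide":[0,0,0],"jaw":0.5}]'
python3 go.py -130 124 6 X
python3 - <<'E'
from look import *
d=snap('top','top1'); i=cv2.cvtColor(d['color'],cv2.COLOR_RGB2BGR)[160:290,160:400];cv2.imwrite('pics/c1.png',cv2.resize(i,None,fx=3.3,fy=3.3,interpolation=2)); snap('wrist','w1'); snap('scene','s1')
E
```

```text
time_s: 2.9
tcp_pos: [0.5245, 0.1494, 0.045]
ee_rot: [[0.004, 0.101, 0.995], [-0.001, 0.995, -0.101], [-1.0, -0.0, 0.004]]
ft_force: [0.6, -0.3, 0.4]
opening: 0.0467
t 2.9 tcp fence mm [-128.5  128.7   45. ] F fence [ 0.6 -0.3  0.4] open 0.0467
slide cm [ 3.9  -0.47 -0.17]
rot [0.0026 0.0042 0.0002]
```

View pics/s1.png

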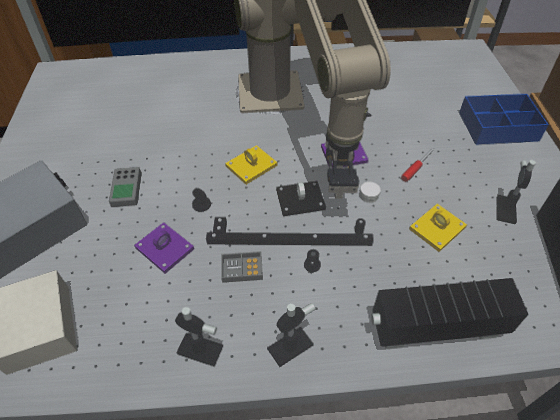

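View pics/w1.png

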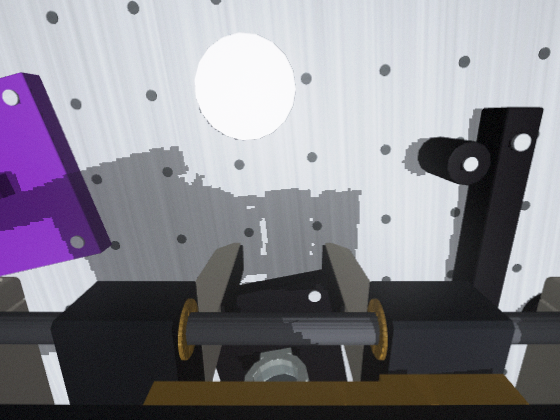

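The gripper sits between the mount's left end (scene ~(322,190)) and the lens case (370,190). The wrist view shows the mount's edge just ahead of the fingers. I lower the tool and start pushing.

```bash
python3 -m creep '[{"rot":[0,0.004,0],"slide":[2.5,0,0],"jaw":0.5},{"rot":[0,0,0],"slide":[1,0,0],"jaw":0.5},{"rot":[0,0,0],"slide":[0.2,0,0],"jaw":0.5},{"rot":[0,0,0],"slide":[0,0,0],"jaw":0.5}]'
python3 go.py -130 124 7 X
```

```text
time_s: 3.45
tcp_pos: [0.5314, 0.1505, 0.0157]
ee_rot: [[0.013, 0.101, 0.995], [0.002, 0.995, -0.101], [-1.0, 0.004, 0.013]]
ft_force: [-0.5, -0.0, -0.0]
opening: 0.0465
t 3.45 tcp fence mm [-121.7  130.5   15.7] F fence [-0.5 -0.1 -0. ] open 0.0465
slide cm [ 0.86 -0.65 -0.84]
rot [ 0.0024  0.0132 -0.0035]
```

```bash
python3 -m creep '[{"rot":[0,0.013,-0.003],"slide":[0.8,0,-0.5],"jaw":0.5},{"rot":[0,0,0],"slide":[0.3,0,-0.3],"jaw":0.5},{"rot":[0,0,0],"slide":[0,0,0],"jaw":0.5}]'
python3 go.py -130 124 7 X
python3 -m creep '[{"rot":[0,0,0],"slide":[0,-0.5,0],"jaw":0.5},{"rot":[0,0,0],"slide":[0,-0.5,0],"jaw":0.5},{"rot":[0,0,0],"slide":[0,-0.5,0],"jaw":0.5},{"rot":[0,0,0],"slide":[0,-0.5,0],"jaw":0.5}]'
python3 go.py -130 80 7 X
```

```text
time_s: 3.75
tcp_pos: [0.5244, 0.1516, 0.0061]
ee_rot: [[0.002, 0.101, 0.995], [0.001, 0.995, -0.101], [-1.0, 0.001, 0.002]]
ft_force: [0.3, -1.0, 0.7]
opening: 0.0467
t 3.75 tcp fence mm [-128.8  130.9    6.1] F fence [ 0.4 -1.   0.7] open 0.0467
slide cm [-0.09 -0.69 -0.12]
rot [ 0.0023  0.002  -0.0011]
time_s: 4.15
tcp_pos: [0.5224, 0.1306, 0.0066]
ee_rot: [[0.003, 0.1, 0.995], [0.001, 0.995, -0.1], [-1.0, 0.001, 0.003]]
ft_force: [0.9, 1.0, 0.0]
opening: 0.0466
t 4.15 tcp fence mm [-128.6  109.8    6.6] F fence [0.8 1.  0. ] open 0.0466
slide cm [-0.05 -2.98 -0.15]
rot [ 0.0032  0.0027 -0.0012]
```

```bash
python3 -m creep '[{"rot":[0,0,0],"slide":[0,-0.4,0],"jaw":0.5},{"rot":[0,0,0],"slide":[0,-0.4,0],"jaw":0.5},{"rot":[0,0,0],"slide":[0,-0.4,0],"jaw":0.5},{"rot":[0,0,0],"slide":[0,-0.4,0],"jaw":0.5},{"rot":[0,0,0],"slide":[0,-0.4,0],"jaw":0.5},{"rot":[0,0,0],"slide":[0,-0.4,0],"jaw":0.5},{"rot":[0,0,0],"slide":[0,-0.4,0],"jaw":0.5},{"rot":[0,0,0],"slide":[0,-0.4,0],"jaw":0.5}]'
python3 go.py -130 80 7 X
cat > m.py <<'E'
from meas import *
from go import F0,XF,YF
def pose(tag,box,dk=90):
    d=snap('top',tag); X=world(d); c=d['color']; i=cv2.cvtColor(c,cv2.COLOR_RGB2BGR)[160:290,160:400]; cv2.imwrite(f'pics/{tag}c.png',cv2.resize(i,None,fx=3.3,fy=3.3,interpolation=2))
    r,bp,k,P=rect(X,c,box,.008,.022,dk); q=(bp/1e3-F0); B=np.c_[q@XF,q@YF]*1e3
    C=B.mean(0); print('centre',np.round(C,1),'size',np.round(r[1],1),'n',k); print(np.round(B,1).tolist())
    e=[B[(j+1)%4]-B[j] for j in range(4)]; e=max(e,key=np.linalg.norm); e=e if e[1]>0 else -e; print('yaw rel',round(float(np.arctan2(-e[0],e[1])),4))
E
python3 -c "
from m import *
pose('top2',(238,205,345,280))"
```

```text
time_s: 4.95
tcp_pos: [0.5197, 0.0965, 0.0068]
ee_rot: [[0.005, 0.101, 0.995], [0.003, 0.995, -0.101], [-1.0, 0.003, 0.004]]
ft_force: [1.9, 2.1, -1.0]
opening: 0.0464
t 4.95 tcp fence mm [-127.7   75.6    6.8] F fence [ 1.7  2.3 -1. ] open 0.0464
slide cm [-0.02  0.44 -0.23]
rot [ 0.0027  0.0044 -0.0032]
t 4.95 tcp fence mm [-127.7   75.6    6.8] F fence [ 1.7  2.3 -1. ] open 0.0464
centre [-118.6  -65.5] size [116.6 284.5] n 979
[[-232.0, 38.3], [-110.7, -219.1], [-5.3, -169.4], [-126.6, 88.0]]
yaw rel 0.4406
```

View pics/top2c.png

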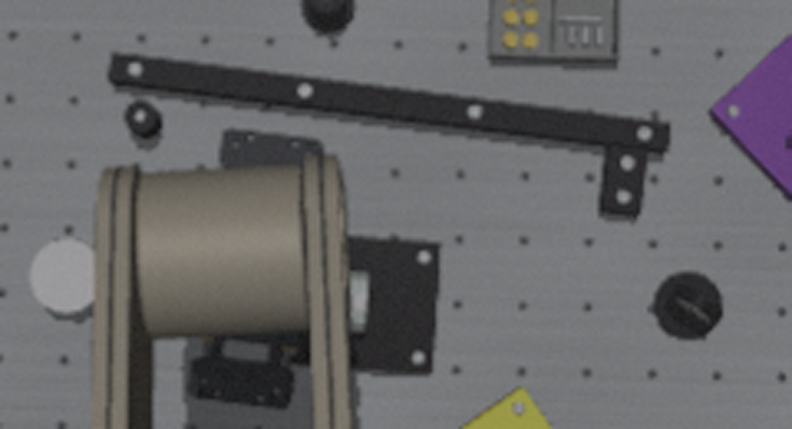

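The mount has turned and now looks parallel to the fence. Its right edge runs from about (437,243) to (430,372) in the crop, and the left part is hidden under the arm. I measure from the right end.

```bash
cat >> m.py <<'E'
def right(d,box):
    X=world(d);_,_,k,P=rect(X,d['color'],box,.008,.022,90)
    q=P-F0;A=np.c_[q@XF,q@YF]*1e3
    k=(A[:,0]>-230)&(A[:,0]<5);A=A[k]
    xs=np.arange(np.percentile(A[:,0],8),np.percentile(A[:,0],92),5)
    e=np.array([[x,A[np.abs(A[:,0]-x)<3,1].min()] for x in xs])
    f=np.polyfit(e[:,0],e[:,1],1); print('right end y_f',round(np.median(e[:,1]),1),'slope(dy/dx=yaw)',round(f[0],4),'x range',np.percentile(A[:,0],[1,99]).round(1),len(A))
E
python3 -c "
from m import *
right(pickle.load(open('pics/top2.pkl','rb')),(271,225,310,280))"
```

```text
t 5.0 tcp fence mm [-127.7   75.     6.8] F fence [ 0.5  0.6 -1. ] open 0.0464
right end y_f -54.4 slope(dy/dx=yaw) 0.0568 x range [-189.3  -91.9] 792
```

```bash
python3 -m creep '[{"rot":[0,0,0],"slide":[0,0.6,0],"jaw":0.5},{"rot":[0,0.004,-0.003],"slide":[0,0,-1.2],"jaw":0.5},{"rot":[0,0,0],"slide":[0,-0.3,0],"jaw":0.5},{"rot":[0,0,0],"slide":[0,-0.4,0],"jaw":0.5},{"rot":[0,0,0],"slide":[0,-0.4,0],"jaw":0.5},{"rot":[0,0,0],"slide":[0,-0.4,0],"jaw":0.5},{"rot":[0,0,0],"slide":[0,-0.4,0],"jaw":0.5},{"rot":[0,0,0],"slide":[0,-0.4,0],"jaw":0.5},{"rot":[0,0,0],"slide":[0,-0.4,0],"jaw":0.5},{"rot":[0,0,0],"slide":[0,-0.4,0],"jaw":0.5}]'
python3 go.py -140 -33 7 X
```

```text
time_s: 6.0
tcp_pos: [0.5035, 0.0712, 0.0069]
ee_rot: [[-0.001, 0.101, 0.995], [0.001, 0.995, -0.101], [-1.0, 0.001, -0.001]]
ft_force: [0.1, 3.2, -0.4]
opening: 0.0467
t 6.0 tcp fence mm [-141.2   48.7    6.9] F fence [-0.3  3.2 -0.4] open 0.0467
slide cm [-0.01 -8.17  0.1 ]
rot [ 0.0027 -0.0007 -0.0005]
```

```bash
python3 -m creep '[{"rot":[0,0,0],"slide":[0,-0.5,0],"jaw":0.5},{"rot":[0,0,0],"slide":[0,-0.5,0],"jaw":0.5},{"rot":[0,0,0],"slide":[0,-0.5,0],"jaw":0.5},{"rot":[0,0,0],"slide":[0,-0.5,0],"jaw":0.5},{"rot":[0,0,0],"slide":[0,-0.5,0],"jaw":0.5},{"rot":[0,0,0],"slide":[0,-0.5,0],"jaw":0.5},{"rot":[0,0,0],"slide":[0,-0.5,0],"jaw":0.5},{"rot":[0,0,0],"slide":[0,-0.5,0],"jaw":0.5},{"rot":[0,0,0],"slide":[0,-0.5,0],"jaw":0.5},{"rot":[0,0,0],"slide":[0,-0.5,0],"jaw":0.5}]'
python3 go.py -140 -33 7 X
python3 - <<'E'
from m import *
d=snap('top','top3'); i=cv2.cvtColor(d['color'],cv2.COLOR_RGB2BGR)[160:290,160:400];cv2.imwrite('pics/c3.png',cv2.resize(i,None,fx=3.3,fy=3.3,interpolation=2))
right(d,(290,225,345,285))
E
```

```text
time_s: 7.0
tcp_pos: [0.4981, 0.0174, 0.0069]
ee_rot: [[-0.0, 0.101, 0.995], [0.002, 0.995, -0.101], [-1.0, 0.002, -0.001]]
ft_force: [1.4, 4.5, -0.2]
opening: 0.0465
t 7.0 tcp fence mm [-141.    -5.3    6.9] F fence [ 0.9  4.6 -0.2] open 0.0465
slide cm [-0.01 -2.77  0.1 ]
rot [ 0.0024 -0.0006 -0.0015]
t 7.0 tcp fence mm [-141.    -5.3    6.9] F fence [ 0.9  4.6 -0.2] open 0.0465
right end y_f -132.1 slope(dy/dx=yaw) 0.0084 x range [-194.5  -97. ] 535
```

View pics/c3.png

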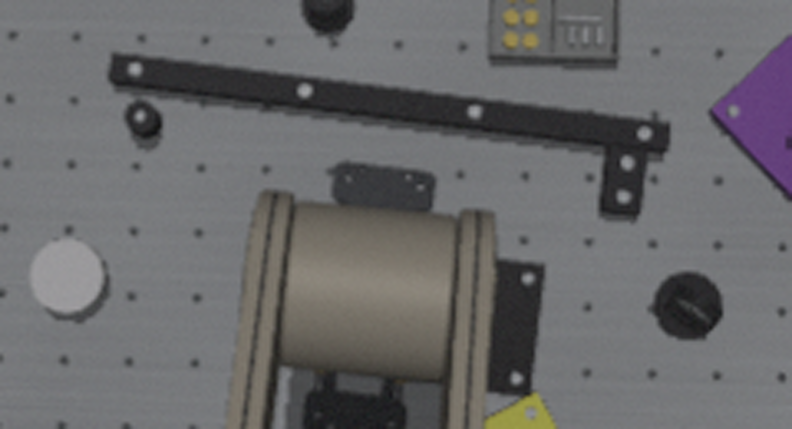

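```bash
python3 - <<'E'
from meas import *
for t in ['top0','top1','top2','top3']:
    d=pickle.load(open(f'pics/{t}.pkl','rb')); X=world(d); c=d['color'].astype(int)
    m=(c[...,0]>110)&(c[...,1]>100)&(c[...,2]<90); m[:, :270]=0; m[:, 345:]=0; m[:270]=0;m[345:]=0
    P=X[m][:,:2]*1e3; P=P[~np.isnan(P).any(1)]; r=cv2.minAreaRect(P.astype(np.float32)); print(t,m.sum(),r,np.median(P,0), cv2.boxPoints(r).round().tolist())
E
python3 -c "
import cv2;i=cv2.imread('pics/top3.png')[210:350,240:380];cv2.imwrite('pics/c3b.png',cv2.resize(i,None,fx=4,fy=4,interpolation=2))
i=cv2.imread('pics/top0.png')[210:350,240:380];cv2.imwrite('pics/c0b.png',cv2.resize(i,None,fx=4,fy=4,interpolation=2))"
```

```text
top0 1874 ((361.0393371582031, -81.24649810791016), (102.92950439453125, 121.31531524658203), 35.91847610473633) [362.76534861 -79.78866642] [[284.0, -62.0], [355.0, -161.0], [438.0, -100.0], [367.0, -2.0]]
top1 1871 ((361.2319030761719, -81.31988525390625), (103.0125732421875, 121.10620880126953), 35.77214431762695) [362.87813235 -79.52240176] [[284.0, -62.0], [355.0, -161.0], [438.0, -100.0], [368.0, -2.0]]
top2 1871 ((360.8765869140625, -81.58134460449219), (103.5752944946289, 121.26005554199219), 35.9442138671875) [362.90993575 -79.63539089] [[283.0, -63.0], [355.0, -161.0], [438.0, -100.0], [367.0, -2.0]]
top3 1232 ((373.0267333984375, -76.3800277709961), (132.92037963867188, 121.52334594726562), 29.653451919555664) [ 362.90284524 -101.10782381] [[285.0, -56.0], [345.0, -162.0], [461.0, -96.0], [401.0, 9.0]]
```

View pics/c3b.png

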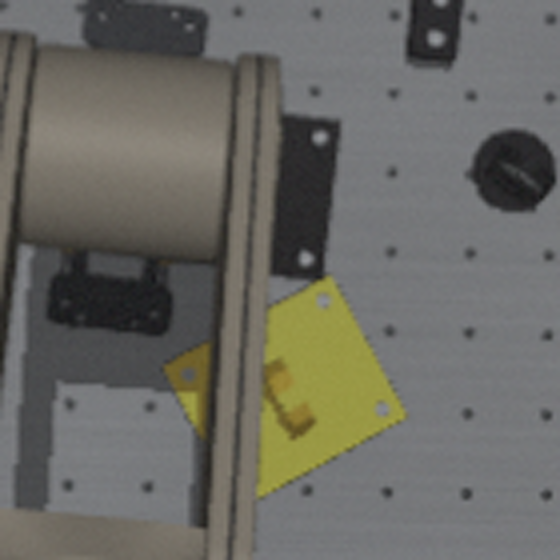

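View pics/c0b.png

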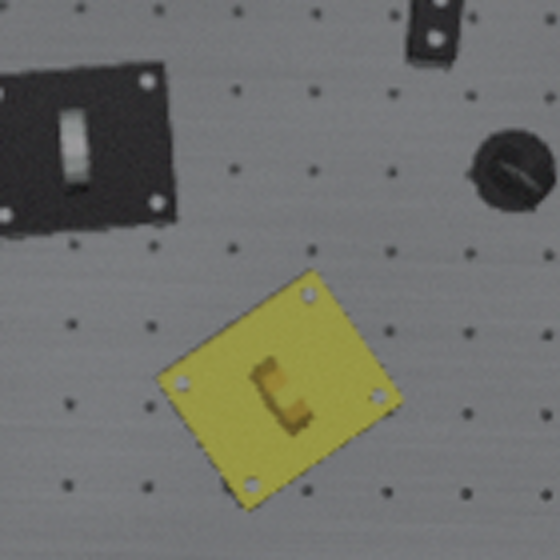

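The mount's trailing edge has brushed the yellow look-alike, turning its corner about 9 mm (crop (312,270) → (330,278)). That look-alike was meant to be left alone. I stop pushing this way and check the free room before going behind the long side.

Run:
```python
from m import *
d=pickle.load(open('pics/top3.pkl','rb')); X=world(d)
for u,v in [(322,281),(310,287),(306,289),(283,302),(322,277),(310,277)]:
    q=X[v,u,:2]-F0; print(u,v,np.round([q@XF*1e3,q@YF*1e3,X[v,u,2]*1e3],1))
```

```text
t 7.05 tcp fence mm [-141.    -6.1    6.9] F fence [-0.1  2.8 -0.3] open 0.0464
322 281 [-199.  -138.8   19. ]
310 287 [-217.7 -111.4   13.3]
306 289 [-223.7 -101.8   18. ]
283 302 [-262.7  -49.2   18.4]
322 277 [-189.5 -139.8   -3.9]
310 277 [-193.1 -108.4   13.4]
```

```bash
python3 -c "
from plant import ctrl;print(ctrl.get_state()['qpos'])"
python3 -m creep '[{"rot":[0,0,0],"slide":[0,1,0],"jaw":0.5},{"rot":[0,0,0],"slide":[0,1,0],"jaw":0.5},{"rot":[0,0,0],"slide":[-3,0.5,0],"jaw":0.5},{"rot":[0,0,0],"slide":[-4,0,0],"jaw":0.5},{"rot":[0,0,0],"slide":[-4,0,0],"jaw":0.5},{"rot":[0,0,0],"slide":[-1,0,0],"jaw":0.5},{"rot":[0,0,0],"slide":[0,0,0],"jaw":0.5}]'
python3 go.py -206 -58 110 Y
```

```text
[-7.01836385e-02  7.56843180e-02  1.95699541e+00  1.00878968e-03
  1.10959591e+00  3.07512574e-02]
time_s: 7.75
tcp_pos: [0.4983, 0.0447, 0.1288]
ee_rot: [[-0.007, 0.1, 0.995], [-0.003, 0.995, -0.1], [-1.0, -0.004, -0.007]]
ft_force: [-0.2, 0.7, -0.4]
opening: 0.0462
t 7.75 tcp fence mm [-143.6   21.9  128.8] F fence [-0.3  0.7 -0.4] open 0.0462
slide cm [ 1.96 -7.96 -6.25]
rot [-1.5674 -0.0083 -0.0022]
```

```bash
python3 -m creep '[{"rot":[0,0,0],"slide":[0,-3.9,-3],"jaw":0.5},{"rot":[0,0,0],"slide":[0,-3.9,-3],"jaw":0.5},{"rot":[-0.145,0,0],"slide":[0,0,0],"jaw":0.5},{"rot":[-0.145,0,0],"slide":[0,0,0],"jaw":0.5},{"rot":[-0.145,0,0],"slide":[0,0,0],"jaw":0.5},{"rot":[-0.145,0,0],"slide":[0,0,0],"jaw":0.5},{"rot":[-0.145,0,0],"slide":[0,0,0],"jaw":0.5},{"rot":[-0.145,0,0],"slide":[0,0,0],"jaw":0.5},{"rot":[-0.145,0,0],"slide":[0,0,0],"jaw":0.5},{"rot":[-0.145,0,0],"slide":[0,0,0],"jaw":0.5}]'
python3 -m creep '[{"rot":[-0.145,0,0],"slide":[0,0,0],"jaw":0.5},{"rot":[-0.145,0,0],"slide":[0,0,0],"jaw":0.5},{"rot":[0,0,0],"slide":[0,0,0],"jaw":0.5}]'
python3 go.py -206 -58 110 Y
```

```text
time_s: 8.75
tcp_pos: [0.4187, -0.0257, 0.1108]
ee_rot: [[-0.032, -0.891, 0.453], [-0.002, 0.453, 0.891], [-0.999, 0.028, -0.017]]
ft_force: [-0.2, -0.1, -0.7]
opening: 0.0466
time_s: 9.05
tcp_pos: [0.4155, -0.0245, 0.1051]
ee_rot: [[-0.041, -0.985, 0.167], [-0.002, 0.167, 0.986], [-0.999, 0.04, -0.008]]
ft_force: [0.6, -0.4, 0.9]
opening: 0.0467
t 9.05 tcp fence mm [-218.9  -55.6  105.1] F fence [ 0.6 -0.4  0.9] open 0.0467
slide cm [-0.54 -1.28 -0.17]
rot [-0.0638 -0.0072 -0.0402]
```

```bash
python3 -m creep '[{"rot":[-0.063,-0.007,-0.04],"slide":[0,-1.3,-0.2],"jaw":0.5},{"rot":[0,0,0],"slide":[1,0,0],"jaw":0.5},{"rot":[0,0,0],"slide":[0,0,0],"jaw":0.5}]'
python3 go.py -206 -58 20 Y
```

```text
time_s: 9.35
tcp_pos: [0.4256, -0.0277, 0.0903]
ee_rot: [[-0.006, -0.993, 0.115], [0.0, 0.115, 0.993], [-1.0, 0.006, -0.0]]
ft_force: [-2.1, 0.6, 0.2]
opening: 0.0466
t 9.35 tcp fence mm [-208.4  -57.7   90.3] F fence [-2.1  0.4  0.2] open 0.0466
slide cm [ 7.02 -0.28 -0.02]
rot [-0.0119 -0.0001 -0.0056]
```

```bash
python3 -m creep '[{"rot":[-0.011,0,-0.005],"slide":[2,0,0],"jaw":0.5},{"rot":[0,0,0],"slide":[2.5,-0.1,0],"jaw":0.5},{"rot":[0,0,0],"slide":[1,-0.1,0],"jaw":0.5},{"rot":[0,0,0],"slide":[0,0,0],"jaw":0.5}]'
python3 go.py -206 -58 7 Y
python3 - <<'E'
from look import *
snap('wrist','w4');snap('scene','s4')
i=cv2.imread('pics/s4.png')[100:260,180:420];cv2.imwrite('pics/s4c.png',cv2.resize(i,None,fx=3.3,fy=3.3,interpolation=2))
E
```

```text
time_s: 9.75
tcp_pos: [0.4255, -0.0272, 0.032]
ee_rot: [[-0.006, -0.993, 0.117], [0.0, 0.117, 0.993], [-1.0, 0.006, -0.0]]
ft_force: [-0.2, 0.7, -0.3]
opening: 0.0464
t 9.75 tcp fence mm [-208.6  -57.2   32. ] F fence [-0.3  0.7 -0.3] open 0.0464
slide cm [ 2.5  -0.28 -0.08]
rot [-0.0133 -0.0004 -0.0058]
```

View pics/s4c.png

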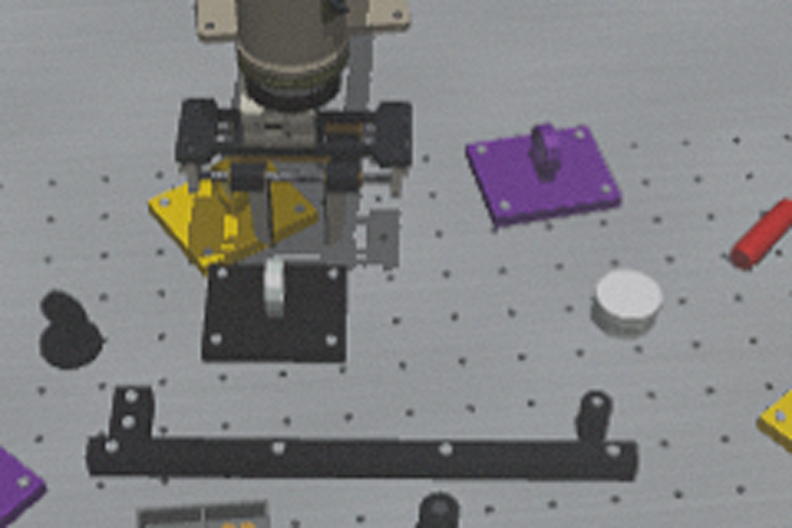

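View pics/w4.png

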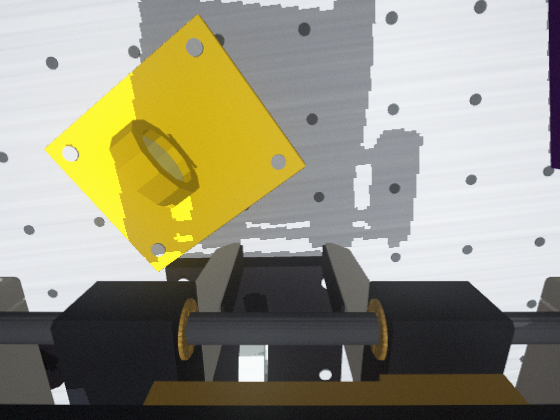

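The scene view shows the fingers behind the mount's long side. The wrist view shows the mount's edge at row ~258, with the yellow corner at (158,270). I check clearances with the wrist depth.

Run:
```python
from m import *
d=pickle.load(open('pics/w4.pkl','rb')); X=world(d); c=d['color'].astype(int)
q=X[...,:2]-F0; A=np.stack([q@XF,q@YF,X[...,2]],-1)*1e3
for u,v in [(290,257),(290,262),(250,262),(320,262),(180,262),(158,268),(200,245),(215,232),(235,215),(235,250),(335,250),(232,300)]: print(u,v,np.round(A[v,u],1),c[v,u])
```

```text
t 9.85 tcp fence mm [-207.5  -57.3   33.6] F fence [0.2 0.3 1.1] open 0.0468
290 257 [-194.8  -52.     1.8] [50 48 51]
290 262 [-194.8  -52.1    9.5] [37 37 41]
250 262 [-194.1  -79.2    7.3] [43 39 39]
320 262 [-195.1  -32.2   10.7] [41 41 44]
180 262 [-194.6 -126.9    7.1] [61 55 36]
158 268 [-193.7 -139.4   13.6] [253 249  55]
200 245 [-203.5 -114.5   -1.1] [232 234 237]
215 232 [-213.2 -103.2   -0.5] [146 146 143]
235 215 [-229.8  -86.4   13.9] [202 171  40]
235 250 [-218.6  -82.8   42.1] [114 111  99]
335 250 [-217.4  -27.9   41.1] [112 109 105]
232 300 [-207.9  -80.1   74. ] [31 32 34]
```

```bash
python3 -m creep '[{"rot":[-0.013,0,-0.005],"slide":[1.5,-0.1,0.3],"jaw":0.5},{"rot":[0,0,0],"slide":[0.8,0,0],"jaw":0.5},{"rot":[0,0,0],"slide":[0.3,0,0],"jaw":0.5},{"rot":[0,0,0],"slide":[0,0,0],"jaw":0.5}]'
python3 go.py -206 -55 7 Y
```

```text
time_s: 10.25
tcp_pos: [0.431, -0.0251, 0.0109]
ee_rot: [[0.007, -0.994, 0.105], [-0.002, 0.105, 0.994], [-1.0, -0.007, -0.001]]
ft_force: [-1.6, 0.3, -0.6]
opening: 0.0466
t 10.25 tcp fence mm [-203.3  -54.6   10.9] F fence [-1.6  0.1 -0.6] open 0.0466
slide cm [ 0.39  0.27 -0.04]
rot [-0.0013 -0.0012  0.0067]
```

```bash
python3 -m creep '[{"rot":[0,0,0.006],"slide":[0.3,-0.4,0],"jaw":0.5},{"rot":[0,0,0],"slide":[0,-0.4,0],"jaw":0.5},{"rot":[0,0,0],"slide":[0,-0.4,0],"jaw":0.5},{"rot":[0,0,0],"slide":[0,-0.4,0],"jaw":0.5},{"rot":[0,0,0],"slide":[0,-0.4,0],"jaw":0.5},{"rot":[0,0,0],"slide":[0,-0.4,0],"jaw":0.5},{"rot":[0,0,0],"slide":[0,-0.4,0],"jaw":0.5},{"rot":[0,0,0],"slide":[0,-0.4,0],"jaw":0.5}]'
python3 go.py -180 -55 7 Y
python3 - <<'E'
from m import *
pose('top5',(255,200,330,280))
E
```

```text
time_s: 11.05
tcp_pos: [0.462, -0.0286, 0.0084]
ee_rot: [[-0.007, -0.994, 0.107], [-0.0, 0.107, 0.994], [-1.0, 0.007, -0.001]]
ft_force: [-5.0, 0.1, 1.2]
opening: 0.0464
t 11.05 tcp fence mm [-172.1  -54.8    8.4] F fence [-5.  -0.4  1.2] open 0.0464
slide cm [ 0.15  0.79 -0.02]
rot [-0.003  -0.0011 -0.0067]
t 11.05 tcp fence mm [-172.1  -54.8    8.4] F fence [-5.  -0.4  1.2] open 0.0464
centre [-54.1 -74.8] size [120.  114.3] n 772
[[-112.0, -134.1], [2.2, -135.5], [3.8, -15.5], [-110.5, -14.1]]
yaw rel -0.0128
```

View pics/top5c.png

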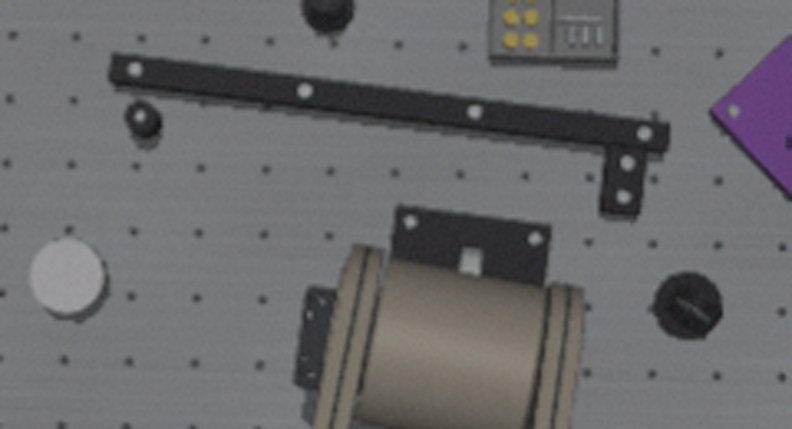

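The mount is square to the fence, its far edge running from (397,208) to (550,228) in the crop. I continue on to the fence.

```bash
python3 -m creep '[{"rot":[0,0,0],"slide":[0,-0.5,0],"jaw":0.5},{"rot":[0,0,0],"slide":[0,-0.5,0],"jaw":0.5},{"rot":[0,0,0],"slide":[0,-0.5,0],"jaw":0.5},{"rot":[0,0,0],"slide":[0,-0.5,0],"jaw":0.5},{"rot":[0,0,0],"slide":[0,-0.5,0],"jaw":0.5},{"rot":[0,0,0],"slide":[0,-0.5,0],"jaw":0.5},{"rot":[0,0,0],"slide":[0,-0.5,0],"jaw":0.5},{"rot":[0,0,0],"slide":[0,-0.5,0],"jaw":0.5},{"rot":[0,0,0],"slide":[0,-0.5,0],"jaw":0.5}]'
python3 go.py -110 -55 7 Y
```

```text
time_s: 12.0
tcp_pos: [0.5084, -0.0337, 0.0085]
ee_rot: [[-0.011, -0.994, 0.106], [-0.0, 0.106, 0.994], [-1.0, 0.01, -0.001]]
ft_force: [-6.1, 1.1, 4.0]
opening: 0.0466
t 12.0 tcp fence mm [-125.4  -55.     8.5] F fence [-6.2  0.5  4. ] open 0.0466
slide cm [ 0.13 -1.55  0.01]
rot [-0.003  -0.0014 -0.0105]
```

```bash
python3 -m creep '[{"rot":[0,0,-0.01],"slide":[0,-0.4,0],"jaw":0.5},{"rot":[0,0,0],"slide":[0,-0.4,0],"jaw":0.5},{"rot":[0,0,0],"slide":[0,-0.3,0],"jaw":0.5}]'
python3 go.py -110 -55 7 Y
python3 -m creep '[{"rot":[0,0,0],"slide":[0,-0.3,0],"jaw":0.5},{"rot":[0,0,0],"slide":[0,-0.2,0],"jaw":0.5}]'
python3 go.py -110 -55 7 Y
```

```text
time_s: 12.3
tcp_pos: [0.52, -0.0349, 0.0084]
ee_rot: [[-0.0, -0.994, 0.106], [-0.001, 0.106, 0.994], [-1.0, 0.0, -0.001]]
ft_force: [-5.2, 1.9, 3.9]
opening: 0.0466
t 12.3 tcp fence mm [-113.8  -55.     8.4] F fence [-5.3  1.3  3.9] open 0.0466
slide cm [ 0.14 -0.38  0.01]
rot [-0.0029 -0.0014 -0.0002]
time_s: 12.5
tcp_pos: [0.5251, -0.0354, 0.0084]
ee_rot: [[-0.001, -0.994, 0.106], [-0.001, 0.106, 0.994], [-1.0, 0.001, -0.001]]
ft_force: [-5.2, 0.1, 2.9]
opening: 0.0467
t 12.5 tcp fence mm [-108.7  -55.1    8.4] F fence [-5.2 -0.5  2.9] open 0.0467
slide cm [0.14 0.13 0.01]
rot [-0.0029 -0.0015 -0.0007]
```

```bash
python3 -m creep '[{"rot":[0,0,0],"slide":[0,-0.2,0],"jaw":0.5},{"rot":[0,0,0],"slide":[0,-0.2,0],"jaw":0.5}]'
python3 go.py -110 -55 7 Y
python3 -m creep '[{"rot":[0,0,0],"slide":[0,-0.2,0],"jaw":0.5},{"rot":[0,0,0],"slide":[0,-0.2,0],"jaw":0.5}]'
python3 go.py -110 -55 7 Y
```

```text
time_s: 12.7
tcp_pos: [0.5272, -0.0356, 0.0082]
ee_rot: [[-0.005, -0.994, 0.106], [-0.001, 0.106, 0.994], [-1.0, 0.005, -0.002]]
ft_force: [-19.9, 0.6, 18.1]
opening: 0.0464
t 12.7 tcp fence mm [-106.6  -55.     8.2] F fence [-19.9  -1.4  18.1] open 0.0464
slide cm [0.13 0.34 0.  ]
rot [-0.0027 -0.0015 -0.0053]
time_s: 12.9
tcp_pos: [0.5271, -0.0356, 0.008]
ee_rot: [[-0.015, -0.994, 0.106], [-0.0, 0.106, 0.994], [-1.0, 0.015, -0.002]]
ft_force: [-15.3, 1.6, 12.9]
opening: 0.0466
t 12.9 tcp fence mm [-106.6  -55.     8. ] F fence [-15.4  -0.   12.9] open 0.0466
slide cm [0.1  0.33 0.  ]
rot [-0.0024 -0.0017 -0.0146]
```

Fence contact: the force jumped to about 15 N at TCP x = -106.6, as expected. I back off, lift, and go round to the left end.

```bash
python3 -m creep '[{"rot":[0,0,0],"slide":[0,1,0],"jaw":0.5},{"rot":[0,0,-0.014],"slide":[0,1,0],"jaw":0.5},{"rot":[0,0,0],"slide":[-3,0.5,0],"jaw":0.5},{"rot":[0,0,0],"slide":[-4,0,0],"jaw":0.5},{"rot":[0,0,0],"slide":[-4,0,0],"jaw":0.5},{"rot":[0,0,0],"slide":[0,0,4],"jaw":0.5},{"rot":[0,0,0],"slide":[0,0,4],"jaw":0.5},{"rot":[0,0,0],"slide":[0,0,0],"jaw":0.5}]'
python3 go.py -55 15 110 X
python3 - <<'E'
from m import *
pose('top6',(250,160,345,245))
E
```

```text
time_s: 13.7
tcp_pos: [0.5155, 0.048, 0.1258]
ee_rot: [[0.019, -0.994, 0.109], [-0.002, 0.109, 0.994], [-1.0, -0.02, 0.0]]
ft_force: [-0.1, 0.0, 0.0]
opening: 0.0463
t 13.7 tcp fence mm [-126.9   26.9  125.8] F fence [-0.1  0.   0. ] open 0.0463
slide cm [ 1.72 -7.17 -1.15]
rot [1.5649 0.0156 0.0151]
t 13.7 tcp fence mm [-126.9   26.9  125.8] F fence [-0.1  0.   0. ] open 0.0463
centre [ -6.3 -53.3] size [206.1 233.9] n 1541
[[-124.6, 48.2], [-92.1, -183.5], [112.0, -154.8], [79.5, 76.8]]
yaw rel 0.1393
```

View pics/top6c.png

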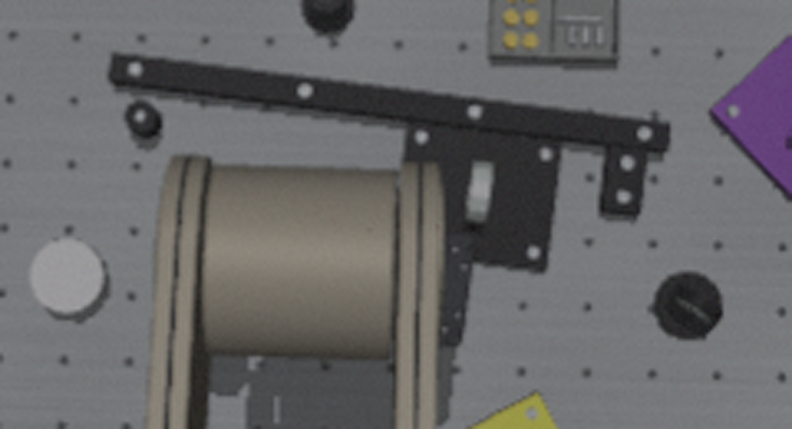

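The mount lies against the fence, with its right edge at crop (558,148)–(545,268), about 14 px of crop from the stop face. Now I reorient.

```bash
python3 -m creep '[{"rot":[0.145,0,0],"slide":[0,0,0],"jaw":0.5},{"rot":[0.145,0,0],"slide":[0,0,0],"jaw":0.5},{"rot":[0.145,0,0],"slide":[0,0,0],"jaw":0.5},{"rot":[0.145,0,0],"slide":[0,0,0],"jaw":0.5},{"rot":[0.145,0,0],"slide":[0,0,0],"jaw":0.5},{"rot":[0.145,0,0],"slide":[0,0,0],"jaw":0.5},{"rot":[0.145,0,0],"slide":[0,0,0],"jaw":0.5},{"rot":[0.145,0,0],"slide":[0,0,0],"jaw":0.5},{"rot":[0.145,0,0],"slide":[0,0,0],"jaw":0.5},{"rot":[0.145,0,0],"slide":[0,0,0],"jaw":0.5}]'
python3 -m creep '[{"rot":[0.12,0,0],"slide":[0,0,0],"jaw":0.5},{"rot":[0,0,0],"slide":[0,0,0],"jaw":0.5}]'
python3 go.py -55 12 100 X
```

```text
time_s: 14.75
tcp_pos: [0.5163, 0.036, 0.1232]
ee_rot: [[0.026, 0.035, 0.999], [-0.008, 0.999, -0.034], [-1.0, -0.007, 0.026]]
ft_force: [0.4, -0.3, 0.7]
opening: 0.0466
time_s: 14.95
tcp_pos: [0.5164, 0.0337, 0.1227]
ee_rot: [[0.027, 0.164, 0.986], [-0.009, 0.987, -0.163], [-1.0, -0.004, 0.028]]
ft_force: [-0.2, 0.9, 0.1]
opening: 0.0468
t 14.95 tcp fence mm [-124.5   12.7  122.7] F fence [-0.3  0.8  0.1] open 0.0468
slide cm [2.46 0.36 6.88]
rot [-0.0605  0.0277  0.0049]
```

```bash
python3 -m creep '[{"rot":[-0.06,0.027,0.005],"slide":[0,0.4,2],"jaw":0.5},{"rot":[0,0,0],"slide":[0,0,2.4],"jaw":0.5},{"rot":[0,0,0],"slide":[0,0,2.4],"jaw":0.5},{"rot":[0,0,0],"slide":[0,0,0],"jaw":0.5}]'
python3 go.py -55 13 40 X
```

```text
time_s: 15.35
tcp_pos: [0.5854, 0.026, 0.1215]
ee_rot: [[-0.001, 0.088, 0.996], [-0.001, 0.996, -0.088], [-1.0, -0.001, -0.0]]
ft_force: [-1.2, -0.3, -0.6]
opening: 0.0464
t 15.35 tcp fence mm [-55.1  12.3 121.5] F fence [-1.2 -0.5 -0.6] open 0.0464
slide cm [8.15 0.08 0.02]
rot [ 0.016  -0.0004  0.0008]
```

```bash
python3 -m creep '[{"rot":[0.016,0,0],"slide":[3,0.1,0],"jaw":0.5},{"rot":[0,0,0],"slide":[3,0,0],"jaw":0.5},{"rot":[0,0,0],"slide":[2,0,0],"jaw":0.5},{"rot":[0,0,0],"slide":[0,0,0],"jaw":0.5}]'
python3 go.py -56 13 8 X
```

```text
time_s: 15.75
tcp_pos: [0.5853, 0.0244, 0.0396]
ee_rot: [[0.002, 0.093, 0.996], [-0.002, 0.996, -0.093], [-1.0, -0.001, 0.002]]
ft_force: [-1.9, 0.4, -0.3]
opening: 0.0465
t 15.75 tcp fence mm [-55.   10.7  39.6] F fence [-2.   0.2 -0.3] open 0.0465
slide cm [ 3.16  0.24 -0.11]
rot [0.0105 0.0018 0.0014]
```

```bash
python3 -m creep '[{"rot":[0.01,0.002,0],"slide":[2,0.2,0],"jaw":0.5},{"rot":[0,0,0],"slide":[1,0,0],"jaw":0.5},{"rot":[0,0,0],"slide":[0.2,0,0],"jaw":0.5},{"rot":[0,0,0],"slide":[0,0,0],"jaw":0.5}]'
python3 go.py -57 13 8 X
```

```text
time_s: 16.15
tcp_pos: [0.5861, 0.0251, 0.01]
ee_rot: [[0.002, 0.098, 0.995], [-0.002, 0.995, -0.098], [-1.0, -0.002, 0.002]]
ft_force: [0.1, -0.5, -0.3]
opening: 0.0464
t 16.15 tcp fence mm [-54.3  11.5  10. ] F fence [ 0.1 -0.4 -0.3] open 0.0464
slide cm [ 0.2   0.15 -0.27]
rot [0.0059 0.0025 0.0016]
```

```bash
python3 -m creep '[{"rot":[0.006,0.002,0],"slide":[0.2,-0.4,-0.1],"jaw":0.5},{"rot":[0,0,0],"slide":[0,-0.5,0],"jaw":0.5},{"rot":[0,0,0],"slide":[0,-0.4,0],"jaw":0.5},{"rot":[0,0,0],"slide":[0,-0.4,0],"jaw":0.5},{"rot":[0,0,0],"slide":[0,-0.4,0],"jaw":0.5},{"rot":[0,0,0],"slide":[0,-0.4,0],"jaw":0.5},{"rot":[0,0,0],"slide":[0,-0.4,0],"jaw":0.5},{"rot":[0,0,0],"slide":[0,-0.4,0],"jaw":0.5}]'
python3 go.py -57 -41 8 X
python3 -m creep '[{"rot":[0,0,0],"slide":[0,-0.4,0],"jaw":0.5},{"rot":[0,0,0],"slide":[0,-0.4,0],"jaw":0.5},{"rot":[0,0,0],"slide":[0,-0.3,0],"jaw":0.5}]'
python3 go.py -57 -41 8 X
```

```text
time_s: 16.95
tcp_pos: [0.5839, -0.0092, 0.0118]
ee_rot: [[0.006, 0.103, 0.995], [0.0, 0.995, -0.103], [-1.0, 0.001, 0.006]]
ft_force: [0.0, 3.5, -0.8]
opening: 0.0463
t 16.95 tcp fence mm [-52.9 -22.9  11.8] F fence [-0.3  3.5 -0.8] open 0.0463
slide cm [ 0.38 -1.81 -0.41]
rot [ 0.0009  0.0057 -0.0008]
time_s: 17.25
tcp_pos: [0.5827, -0.0208, 0.0118]
ee_rot: [[0.006, 0.102, 0.995], [0.001, 0.995, -0.102], [-1.0, 0.001, 0.006]]
ft_force: [-0.6, 3.8, -0.4]
opening: 0.0466
t 17.25 tcp fence mm [-52.9 -34.6  11.8] F fence [-1.   3.7 -0.4] open 0.0466
slide cm [ 0.37 -0.64 -0.41]
rot [ 0.001   0.0056 -0.0012]
```

```bash
python3 -m creep '[{"rot":[0,0.006,0],"slide":[0,0.4,0],"jaw":0.5},{"rot":[0,0,0],"slide":[0.4,0,0],"jaw":0.5},{"rot":[0,0,0],"slide":[0.2,-0.4,0],"jaw":0.5},{"rot":[0,0,0],"slide":[0,-0.3,0],"jaw":0.5},{"rot":[0,0,0],"slide":[0,-0.3,0],"jaw":0.5}]'
python3 go.py -57 -41 8 X
python3 -m creep '[{"rot":[0,0,0],"slide":[0,-0.2,0],"jaw":0.5},{"rot":[0,0,0],"slide":[0,-0.2,0],"jaw":0.5}]'
python3 go.py -57 -41 8 X
```

```text
time_s: 17.75
tcp_pos: [0.5828, -0.0265, 0.006]
ee_rot: [[0.001, 0.102, 0.995], [0.002, 0.995, -0.102], [-1.0, 0.002, 0.0]]
ft_force: [-0.8, 6.8, 2.8]
opening: 0.0464
t 17.75 tcp fence mm [-52.2 -40.2   6. ] F fence [-1.5  6.7  2.8] open 0.0464
slide cm [-0.2  -0.08 -0.48]
rot [ 0.0013  0.0003 -0.0022]
time_s: 17.95
tcp_pos: [0.5827, -0.0279, 0.006]
ee_rot: [[0.001, 0.102, 0.995], [0.007, 0.995, -0.102], [-1.0, 0.007, 0.0]]
ft_force: [2.3, 14.6, 2.2]
opening: 0.0464
t 17.95 tcp fence mm [-52.2 -41.6   6. ] F fence [ 0.8 14.8  2.2] open 0.0464
slide cm [-0.2   0.07 -0.48]
rot [ 0.0017  0.0003 -0.0068]
```

```bash
python3 -m creep '[{"rot":[0,0,0],"slide":[0,-0.2,0],"jaw":0.5},{"rot":[0,0,0],"slide":[0,-0.2,0],"jaw":0.5}]'
python3 go.py -57 -41 8 X
python3 -m creep '[{"rot":[0,0,0],"slide":[0,1,0],"jaw":0.5},{"rot":[0,0,0],"slide":[0,2,0],"jaw":0.5},{"rot":[0,0,0],"slide":[-3,2,0],"jaw":0.5},{"rot":[0,0,0],"slide":[-4,2,0],"jaw":0.5},{"rot":[0,0,0],"slide":[-4,3,0],"jaw":0.5},{"rot":[0,0,0],"slide":[0,4,0],"jaw":0.5},{"rot":[0,0,0],"slide":[0,3,-3],"jaw":0.5},{"rot":[0,0,0],"slide":[0,0,-3],"jaw":0.5},{"rot":[0,0,0],"slide":[0,0,0],"jaw":0.5}]'
python3 - <<'E'
from m import *
d=snap('top','top7'); i=cv2.cvtColor(d['color'],cv2.COLOR_RGB2BGR)[160:250,270:390];cv2.imwrite('pics/c7.png',cv2.resize(i,None,fx=6,fy=6,interpolation=2))
E
```

```text
time_s: 18.15
tcp_pos: [0.5826, -0.0278, 0.0061]
ee_rot: [[0.002, 0.101, 0.995], [0.013, 0.995, -0.101], [-1.0, 0.013, 0.0]]
ft_force: [0.4, 11.0, 3.0]
opening: 0.0464
t 18.15 tcp fence mm [-52.2 -41.6   6.1] F fence [-0.8 10.9  3. ] open 0.0464
slide cm [-0.19  0.06 -0.48]
rot [ 0.0025  0.0003 -0.0133]
time_s: 19.05
tcp_pos: [0.5375, 0.1524, 0.1193]
ee_rot: [[-0.003, 0.104, 0.995], [0.01, 0.995, -0.104], [-1.0, 0.01, -0.004]]
ft_force: [0.3, -0.5, -0.7]
opening: 0.0464
t 19.05 tcp fence mm [-115.8  133.   119.3] F fence [ 0.3 -0.5 -0.7] open 0.0464
```

View pics/c7.png

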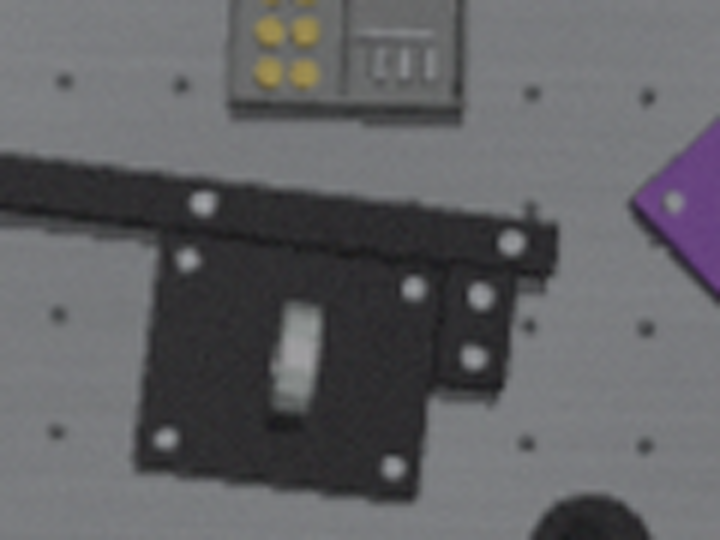

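The mount sits in the corner: its far side runs along the fence and its right end along the stop at crop (440,270)–(430,390). Now a numeric check.

Run:
```python
from m import *
d=pickle.load(open('pics/top7.pkl','rb')); X=world(d); c=d['color']
q=X[...,:2]-F0; A=np.stack([q@XF,q@YF,X[...,2]],-1)*1e3
dark=(c.max(-1)<85)
def edge(axis,lo,hi,rng,other):  # extreme along axis
    out=[]
    for s in np.arange(lo,hi,4):
        m=dark&(np.abs(A[...,1-axis]-s)<2.5)&(A[...,axis]>rng[0])&(A[...,axis]<rng[1])&(A[...,2]>8)&(A[...,2]<22)
        v=A[...,axis][m]
        if len(v): out.append([s,other(v)])
    o=np.array(out);f=np.polyfit(o[:,0],o[:,1],1);print('med',np.median(o[:,1]).round(1),'slope',f[0].round(4))
print('mount front x (exp -100)');edge(0,-160,-56,(-115,-60),np.min)
print('mount left y');edge(1,-95,-8,(-80,-30),np.max)
m=(A[...,2]>17)&(A[...,2]<33)&dark&(np.abs(A[...,0]-11)<16)&(np.abs(A[...,1])<225)
v=A[m]; 
r,P=fence(X,c); p=(P-F0); B=np.c_[p@XF,p@YF]*1e3
for lo,hi in [(60,200),(-40,60)]:
    k=(B[:,1]>lo)&(B[:,1]<hi); o=np.array([[s,B[np.abs(B[:,1]-s)<3,0].min(),B[np.abs(B[:,1]-s)<3,0].max()] for s in np.arange(lo+5,hi-5,5)]); print('fence front/back',np.median(o[:,1:],0))
print('fence dir',[np.polyfit(B[:,1],B[:,0],1)[0].round(4)])
# stop: inner side hidden; use outer side and front
print('stop outer y (exp inner-30)');
ms=dark&(A[...,2]>17)&(A[...,2]<33)&(A[...,0]>-60)&(A[...,0]<-12)&(A[...,1]<-172)&(A[...,1]>-215)
print(A[ms][:,1].min(),np.percentile(A[ms][:,1],3))
# screws
g=c.max(-1); ml=(g>120)&(A[...,0]>-105)&(A[...,0]<5)&(A[...,1]>-175)&(A[...,1]<-40)
n,l,st,ce=cv2.connectedComponentsWithStats(ml.astype(np.uint8))
for j in range(1,n):
    if st[j,4]>=4: print(st[j,4],np.nanmean(A[l==j],0).round(1))
# bystander motions
d0=pickle.load(open('pics/top0.pkl','rb'));
diff=np.abs(d0['color'].astype(int)-c.astype(int)).max(-1)
cv2.imwrite('pics/diff.png',np.clip(diff*3,0,255).astype(np.uint8)); cv2.imwrite('pics/top7v.png',cv2.cvtColor(c,cv2.COLOR_RGB2BGR))
```

```text
t 19.1 tcp fence mm [-113.8  133.1  120.1] F fence [0.2 0.1 0.4] open 0.0468
mount front x (exp -100)
med -98.1 slope -0.0019
mount left y
med -51.4 slope -0.0027
fence front/back [ 6.07907318 20.96273346]
fence front/back [ 1.06593378 21.24464759]
fence dir [np.float64(0.0057)]
stop outer y (exp inner-30)
-199.90377025102694 -197.95752598303014
118 [-58.7 -44.3  -0.3]
6 [-11.4 -62.3  15.2]
5 [ -11.3 -157.3   15.9]
72 [ -48.7 -109.9   60.7]
5 [-87.2 -62.6  15.7]
7 [ -86.7 -158.1   16.5]
7 [-103.6 -169.     0.6]
```

View pics/diff.png

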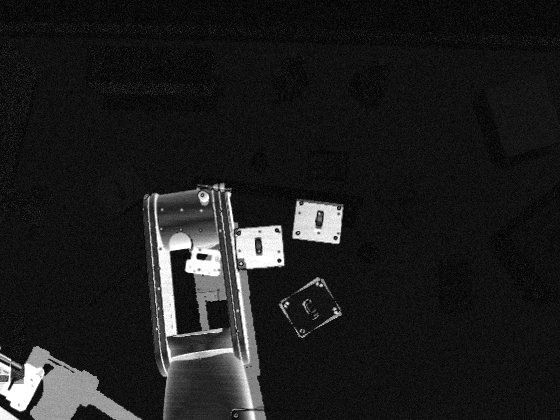

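```bash
python3 -m creep '[{"rot":[0,0,0],"slide":[-4,0,0],"jaw":0.5},{"rot":[0,0,0],"slide":[0,0,0],"jaw":0.5},{"rot":[0,0,0],"slide":[0,0,0],"jaw":0.5}]'
python3 -c "
from plant import ctrl;print(ctrl.finish_job())"
```

```text
time_s: 19.4
tcp_pos: [0.5414, 0.1505, 0.161]
ee_rot: [[0.001, 0.105, 0.994], [0.009, 0.994, -0.105], [-1.0, 0.009, -0.0]]
ft_force: [-1.2, -0.4, -0.4]
opening: 0.0465
the job is handed in; nothing more can be done
None
```

The lens mount is in the corner, long side flush against the fence and short end against the rectangular stop. I handed the job in at about 19.4 s of the 64 s allowed. However, on the way the mount nudged the yellow look-alike you asked me to leave alone.

**What I did:** I pushed only low on the base sides with two finger contacts. First I pushed its left end, which squared it to the fence. Then I pushed its long side until it met the fence, and finally its left end along the fence into the stop. The push force rose to about 15–20 N at the fence and about 11–15 N at the stop, with no further travel.

**Last checks (top camera, calibration good to about 2 mm):**

| Check | Measured | Target |
|---|---|---|
| Mount x in fence frame | about -49 mm | -50 mm (-45 to -53 allowed) |
| Mount right end, along the fence | about -170 mm | stop face at about -169 mm |
| Angle to fence | under 0.01 rad | below 0.03 rad |

- **Disagreement:** The mount's front edge read -98 mm where -100 was expected, and its left edge read -51 mm where -49 was expected. Both fall within the calibration error.
- **Robot clear:** The gripper was raised to about 0.16 m with close to zero force.
- **Bystanders:** A before-and-after image comparison showed none of the listed ones moved. The lens case was partly hidden by the arm, but the gripper never came near it.

**Yellow look-alike:** During the first push, the mount's near edge brushed its corner. It moved roughly 9 mm at that corner and turned by about 10°. I stopped pushing that way once I saw it and did not try to put it back.

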